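# Change the thread spools at the overlocker

### The arm

A 7-joint arm with a two-finger parallel gripper is mounted at the origin on the work surface. World frame = base frame: x ahead of the robot, y to its left, z up, the work surface at z = 0. Lengths are in m, angles in degrees, forces in N, time in s.
With the tool pointing down it reaches from about 0.425 to 0.875 m from the base axis. Payload 4.7 kg.
Tool frame: the origin (TCP) lies at the very end of the fingers, on their centre line; the grasp point (between the pads) lies env.hold_point_z behind it (env.hold_point_z is the distance from the TCP to the grasp point, in m); z points along the fingers, y is the line along which they close (so a half turn about z gives the same grasp; the last joint's range is limited). The gripper opens to 87 mm and grips with 3 to 60 N. Pads are 19 mm wide; open, the fingers measure 117 mm over their backs; the gripper's body (75 mm by 190 mm) begins 51 mm behind the grasp point.
Start: joints at [77.985, 18.392, -4.016, 83.108, 1.295, 78.541, -3.26], TCP at [0.144, -0.634, 0.223] pointing down, gripper open.
Joint ranges: [-163.93, 163.93], [-17.29, 119.83], [-79.2, 71.16], [3.27, 140.29], [-89.18, 269.18], [5.43, 117.66], [-154.24, 154.24]. Speed limits (degrees/s): [147.25, 147.25, 180, 180, 180, 180, 180].

### API

Orientations are given as [roll, pitch, yaw] about the fixed x, y, z axes, in that order (R = Rz(yaw) Ry(pitch) Rx(roll)).
In Python, from cell import env gives the robot as it stands.
- The arm moves only by the shell command python3 -m jog 'ROWS' [FORCE]. ROWS is JSON, a list of rows, each an object with "dp": the shift along the tool's x, y, z in cm, a list of three; "twist": the turn about the tool's z in degrees; "fingers": the opening, from 0 (shut) to 1 (fully open). A call has 1 to 8 rows; each row is the pose to reach, as a shift and turn from the pose commanded when the call began, along the tool's axes at that moment; what a row does not reach only later rows make up. A row lasts 1/8 s, in which the tool goes at most 62.5 mm and 10.7 degrees, less where a joint would pass 70% of its speed; a pose out of reach is approached as far as the arm can. A call with a gripper value outside its range is refused whole. The fingers move at their own pace and stop on an object; FORCE is the grip in N (left out, the last holds). Time passes only in rows, so rows that repeat a pose let the fingers close. It gives the time, the measured TCP pose, the force, the opening and the grip force at its end, in the units of the state.
- env.get_obs(): the state, without advancing time (a new reading comes with each control period).
- env.read_camera(name): name is "scene" or "top"; returns a dict with "pixels" (384x512x3 uint8, blue, green, red), "depth" (384x512 float32, m along the optical axis (not along the pixel's ray), 0 where there is no reading), "fx", "fy", "cx", "cy" (pixels), "rvec" (rotation vector, rad) and "tvec" (3), from world to camera coordinates, as OpenCV has them. Camera axes: x right, y down, z forward; pixel columns grow to the right and rows downward; lengths in m; the calibration is good to about 2 mm. A picture is of the moment at which its call begins.
- env.sign_off(): hands the job in; it is judged then, once.
The state is a dict: "time_s": time; "qpos": joint angles; "joint_velocities": joint speeds; "effort": joint torques, N m; "tool_pos": TCP position; "tool_rot": TCP orientation; "force": force on the tool from outside, world axes, zero at the start; "wrist_torque": the same for the moment, N m; "grip_width": finger opening in m; "grasp_force": force on a finger pad.
Only numpy, scipy, OpenCV 4.12 (cv2) and the standard library are available. Lean on these libraries where they do the work, as an engineer would, in place of code of your own. Each camera call takes 0.05 s, during which the arm holds its last target. There are 200 camera calls.

### The job

Change the thread at the sewing table: take the finished white spool off its stand and stand it upright in the shallow grey tray, and finish with the red, blue and yellow spools each standing upright, fully down over the pin, on the stand whose pad has its colour. Do not knock any spool over, and leave the jar of buttons where it stands.

Things in the scene. Friction and masses are not known exactly. Their poses are not given: they have to be found in the camera images.
- spool_red_center (a point): Full spool of red thread, upright: a hollow cylinder 70 mm high, 50 mm in diameter up to 63 mm, with a white plastic edge at the foot, white collar 31 mm in diameter at the top; a hole 24 mm in diameter runs right through it. About 0.12 kg. The point is its centre, 35 mm above its underside; z is its axis, up. At the start it stands on the table.
- spool_blue_center (a point): Full spool of blue thread, upright: a hollow cylinder 70 mm high, 50 mm in diameter up to 63 mm, with a white plastic edge at the foot, white collar 31 mm in diameter at the top; a hole 24 mm in diameter runs right through it. About 0.12 kg. The point is its centre, 35 mm above its underside; z is its axis, up. At the start it stands on the table.
- spool_yellow_center (a point): Full spool of yellow thread, upright: a hollow cylinder 70 mm high, 50 mm in diameter up to 63 mm, with a white plastic edge at the foot, white collar 31 mm in diameter at the top; a hole 24 mm in diameter runs right through it. About 0.12 kg. The point is its centre, 35 mm above its underside; z is its axis, up. At the start it stands on the table.
- spool_white_center (a point): Finished spool of white thread, upright: a hollow cylinder 70 mm high, 50 mm in diameter up to 63 mm, with a black plastic edge at the foot, black collar 31 mm in diameter at the top; a hole 24 mm in diameter runs right through it. About 0.12 kg. The point is its centre, 35 mm above its underside; z is its axis, up. At the start it stands on one of the three stands, over its pin.
- stand_red: Spool stand for the red spool, fixed to the table: round black base 90 mm in diameter, covered by a red pad 82 mm in diameter (pad surface 12 mm above the table), with a steel pin 8 mm in diameter standing up in the middle to 52 mm above the table (40 mm above the pad). Origin: centre of the underside, on the table; z up. A spool standing on the pad has its centre 47 mm above this origin.
- stand_blue: Spool stand for the blue spool, fixed to the table: round black base 90 mm in diameter, covered by a blue pad 82 mm in diameter (pad surface 12 mm above the table), with a steel pin 8 mm in diameter standing up in the middle to 52 mm above the table (40 mm above the pad). Origin: centre of the underside, on the table; z up. A spool standing on the pad has its centre 47 mm above this origin.
- stand_yellow: Spool stand for the yellow spool, fixed to the table: round black base 90 mm in diameter, covered by a yellow pad 82 mm in diameter (pad surface 12 mm above the table), with a steel pin 8 mm in diameter standing up in the middle to 52 mm above the table (40 mm above the pad). Origin: centre of the underside, on the table; z up. A spool standing on the pad has its centre 47 mm above this origin.
- tray: Shallow grey plastic tray for the finished spool, fixed to the table: square, 120 mm by 120 mm outside, walls 4 mm thick and 15 mm high, inner floor 4 mm above the table. Origin: centre of its underside, on the table; x and y along its sides, z up.
- button_jar: Glass jar of coloured buttons with a green lid, loose, 52 mm in diameter and 67 mm high, a bystander among the spools. Origin: centre of its underside; z up.
Mind the look-alikes: they are no part of the job. Leave any pink look-alike of the part that bears spool_blue_center alone.

How it is judged (in metres and radians):
At the end, for the whole second after the job is handed in: Each coloured spool down over the pin of its own stand (centre 12 mm from its axis at most, under 51 mm up), white on the tray floor (within 35 mm of its middle along each side, under 45 mm up), all upright (0.1 rad), at rest; jar upright (0.15 rad), within 30 mm of its start (angle between each of spool_red_center, spool_blue_center, spool_yellow_center, spool_white_center's own z axis and vertical below 0.1 rad and linear speed of each of spool_red, spool_blue, spool_yellow, spool_white below 0.02 m/s and horizontal distance between spool_red_center and stand_red below 0.012 m and z of spool_red_center in the frame of stand_red below 0.051 m and horizontal distance between spool_blue_center and stand_blue below 0.012 m and z of spool_blue_center in the frame of stand_blue below 0.051 m and horizontal distance between spool_yellow_center and stand_yellow below 0.012 m and z of spool_yellow_center in the frame of stand_yellow below 0.051 m and z of spool_white_center in the frame of tray below 0.045 m and x of spool_white_center in the frame of tray between -0.035 and 0.035 m and y of spool_white_center in the frame of tray between -0.035 and 0.035 m and distance of button_jar from where it was at the start of the episode below 0.03 m and angle between button_jar's own z axis and vertical below 0.15 rad); the robot touches nothing.
It fails at once if the jar of buttons is pushed away (30 mm) or knocked over (distance of button_jar from where it was at the start of the episode above 0.03 m or angle between button_jar's own z axis and vertical above 0.6 rad).
It fails at once if a spool is knocked over (angle between any of spool_red_center, spool_blue_center, spool_yellow_center, spool_white_center's own z axis and vertical above 1.2 rad).
It also fails if it takes over 91 s, if anything falls off the work surface, if the arm or the gripper's body presses on something with over 40 N, if the wrist force passes 120 N, or if a joint passes its speed limit or range.

## Working session

There is one attempt and no reset: what is moved stays moved. The work goes in short steps, Python scripts to look and compute and a shell command to move; the robot and the scene stay as the last step left them, time stands still between calls to the robot, and variables do not carry over. Pictures are saved under pics/ and viewed, at most 14 in all, crops included, and the job is handed in when it is done.

```bash
mkdir -p pics; ls; cat > h.py <<'E'
import numpy as np,cv2
from cell import env
def cam(n):
    c=env.read_camera(n); R=cv2.Rodrigues(np.array(c["rvec"],float))[0]; return c,R,np.array(c["tvec"],float).ravel()
def cloud(c,R,t):
    v,u=np.indices(c["depth"].shape); d=c["depth"]
    P=np.stack([(u-c["cx"])/c["fx"]*d,(v-c["cy"])/c["fy"]*d,d],-1)
    return (P-t)@R
E
python3 - <<'E'
from h import *
for n in("scene","top"):
    c,R,t=cam(n); cv2.imwrite(f"pics/{n}0.png",c["pixels"]); print(n,(-R.T@t).round(3),R[2].round(2),c["fx"])
o=env.get_obs(); print(o,env.hold_point_z)
E
```

```text
pics
scene [0.749 0.436 0.714] [-0.3  -0.54 -0.79] 359.654986072507
top [ 0.281 -0.007  0.949] [ 0.21 -0.01 -0.98] 425.84732148601375
{'time_s': 0.1, 'qpos': array([77.98571674, 18.43494572, -4.01477727, 83.16898839,  1.29631586,
       78.54001743, -3.26046669]), 'joint_velocities': array([ 0.08424955, -0.01350683, -0.0579287 , -0.13968083, -0.00251004,
        0.12078616, -0.0904809 ]), 'effort': array([-1.56715614e-04, -4.92566121e+01, -4.05678023e-01, -3.13399494e+01,
       -6.40360638e-02,  3.95180297e-02,  1.04259839e-04]), 'tool_pos': array([ 0.14407663, -0.6333201 ,  0.22155984]), 'tool_rot': array([-1.79901351e+02,  6.99456352e-03,  1.28229878e+01]), 'force': array([-0.4209703 ,  0.34663401, -1.00046243]), 'wrist_torque': array([-0.01469291,  0.0215646 ,  0.00128886]), 'grasp_force': 0.0, 'grip_width': 0.08697764906354236} 0.0187
```

View pics/scene0.png

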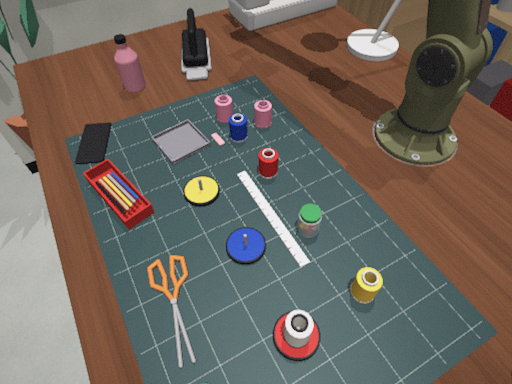

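View pics/top0.png

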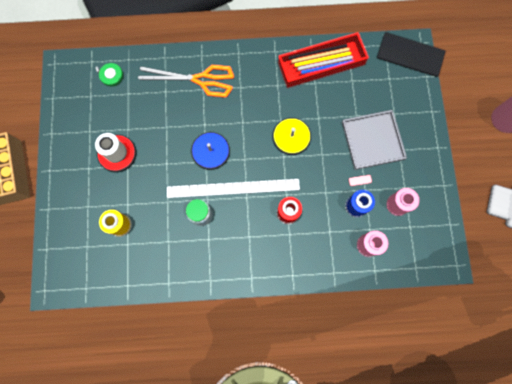

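The scene view (512x384) shows white on the red stand (297,325), yellow spool (367,285), jar (310,220), red (268,163), blue (238,127), and pinks (224,108) and (262,113). The tray is at (181,140), the yellow stand at (202,190) and the blue stand at (246,245).
In the top view, the image's up is +x. White is at (108,146), yellow (111,222), jar (198,211), red (290,209), blue (362,203), pinks (404,201) and (374,243), tray (374,139), blue stand (210,150) and yellow stand (292,136).

```bash
cat > find.py <<'E'
from h import *
import sys
def run():
    out={}
    for n,sp,st in (("top",dict(white=(108,146),yellow=(111,222),jar=(198,211),red=(290,209),blue=(362,203),pink1=(404,201),pink2=(374,243)),
                     dict(s_red=(116,165),s_blue=(210,158),s_yellow=(292,146))),
                    ("scene",dict(white=(299,325),yellow=(367,275),jar=(310,212),red=(268,155),blue=(238,119),pink1=(224,102),pink2=(263,105)),
                     dict(s_red=(285,347),s_blue=(240,252),s_yellow=(196,196)))):
        c,R,t=cam(n); P=cloud(c,R,t); hsv=cv2.cvtColor(c["pixels"],cv2.COLOR_BGR2HSV)
        v,u=np.indices(c["depth"].shape)
        for k,(a,b) in sp.items():
            m=(np.hypot(u-a,v-b)<22)&(c["depth"]>0)&(P[...,2]>.03)
            z=np.percentile(P[m][:,2],97); m&=(abs(P[...,2]-z)<.004)
            X=P[m][:,:2]; (x,y),r=cv2.minEnclosingCircle(X.astype(np.float32)); print(n,k,m.sum(),"z %.3f c %.4f %.4f r %.4f"%(z,x,y,r),X.mean(0).round(4))
        for k,(a,b) in st.items():
            h=int(hsv[b,a,0]); dh=abs(hsv[...,0].astype(int)-h); dh=np.minimum(dh,180-dh)
            m=(np.hypot(u-a,v-b)<38)&(dh<8)&(hsv[...,1]>120)&(P[...,2]>.004)&(P[...,2]<.02)
            (x,y),r=cv2.minEnclosingCircle(P[m][:,:2].astype(np.float32)); print(n,k,m.sum(),"c %.4f %.4f r %.4f z %.3f"%(x,y,r,np.median(P[m][:,2])))
        a,b=(374,139) if n=="top" else (181,140)
        m=(np.hypot(u-a,v-b)<45)&(hsv[...,1]<60)&(hsv[...,2]>90)&(P[...,2]<.03)
        q=cv2.minAreaRect(P[m][:,:2].astype(np.float32)*1000); print(n,"tray",q)
run()
E
python3 find.py
```

```text
top white 79 z 0.082 c 0.5918 0.2931 r 0.0211 [0.5923 0.2953]
top yellow 73 z 0.070 c 0.4265 0.2886 r 0.0159 [0.4249 0.2882]
top jar 313 z 0.069 c 0.4378 0.1066 r 0.0233 [0.4379 0.1068]
top red 69 z 0.071 c 0.4308 -0.0889 r 0.0157 [ 0.4308 -0.0885]
top blue 65 z 0.071 c 0.4356 -0.2453 r 0.0166 [ 0.4369 -0.2453]
top pink1 73 z 0.071 c 0.4334 -0.3362 r 0.0178 [ 0.4342 -0.3373]
top pink2 76 z 0.070 c 0.3487 -0.2614 r 0.0161 [ 0.3481 -0.2612]
top s_red 516 c 0.5914 0.2947 r 0.0434 z 0.012
top s_blue 1017 c 0.5853 0.0778 r 0.0434 z 0.012
top s_yellow 1000 c 0.6085 -0.1116 r 0.0437 z 0.012
top tray ((588.7271118164062, -305.14349365234375), (200.24533081054688, 206.71173095703125), 86.91032409667969)
scene white 107 z 0.082 c 0.5913 0.2939 r 0.0154 [0.5916 0.2944]
scene yellow 93 z 0.070 c 0.4240 0.2872 r 0.0157 [0.4245 0.287 ]
scene jar 294 z 0.068 c 0.4356 0.1054 r 0.0241 [0.4365 0.1059]
scene red 49 z 0.070 c 0.4272 -0.0906 r 0.0164 [ 0.4286 -0.0899]
scene blue 50 z 0.070 c 0.4320 -0.2786 r 0.0482 [ 0.4339 -0.2497]
scene pink1 64 z 0.070 c 0.4345 -0.2951 r 0.0608 [ 0.4335 -0.3044]
scene pink2 41 z 0.070 c 0.3451 -0.2622 r 0.0166 [ 0.3456 -0.262 ]
scene s_red 736 c 0.5920 0.2942 r 0.0418 z 0.012
scene s_blue 946 c 0.5846 0.0767 r 0.0424 z 0.012
scene s_yellow 676 c 0.6079 -0.1135 r 0.0429 z 0.012
scene tray ((576.9640502929688, -317.292236328125), (259.0368347167969, 330.5400695800781), 0.4260402321815491)
```

```bash
cat > to.py <<'E'
# usage: to.py x y z [x y z ...]: shifts (cm, tool axes) from the present pose
from h import *
import sys
from scipy.spatial.transform import Rotation as Ro
o=env.get_obs(); R=Ro.from_euler("xyz",o["tool_rot"],degrees=True)
print(o["time_s"],o["tool_pos"].round(4),o["tool_rot"].round(1),"q",o["qpos"].round(0),"w %.4f f %.1f"%(o["grip_width"],o["grasp_force"]))
for T in np.array(sys.argv[1:],float).reshape(-1,3): print(T,(R.inv().apply(T-o["tool_pos"])*100).round(2))
E
python3 to.py .5 -.3 .2 .592 .294 .2
python3 - <<'E'
from h import *
c,R,t=cam("top");P=cloud(c,R,t);hsv=cv2.cvtColor(c["pixels"],cv2.COLOR_BGR2HSV)
m=((hsv[...,1]<60)&(hsv[...,2]>90)).astype(np.uint8); m=cv2.morphologyEx(m,cv2.MORPH_OPEN,np.ones((5,5)))
n,l,s,_=cv2.connectedComponentsWithStats(m); k=l[139,374]; q=P[l==k]; print(s[k],np.median(q[:,2]))
print(cv2.minAreaRect((q[:,:2]*1000).astype(np.float32)),q.mean(0))
E
```

```text
0.2 [ 0.1441 -0.6335  0.2219] [-179.9    0.    12.8] q [78. 18. -4. 83.  1. 79. -3.] w 0.0868 f 0.0
[ 0.5 -0.3  0.2] [ 42.1  -24.62   2.21]
[0.592 0.294 0.2  ] [ 64.26 -80.49   2.28]
[ 343  110   64   60 2842] 0.00390451380401414
((493.74493408203125, -166.48973083496094), (162.84706115722656, 506.19580078125), 35.34254837036133) [ 0.58870728 -0.30171799  0.0086639 ]
```

```bash
python3 -m jog '[{"dp":[42,-24.6,2],"twist":0,"fingers":1},{"dp":[42,-24.6,2],"twist":0,"fingers":1},{"dp":[42,-24.6,2],"twist":0,"fingers":1},{"dp":[42,-24.6,2],"twist":0,"fingers":1},{"dp":[42,-24.6,2],"twist":0,"fingers":1},{"dp":[42,-24.6,2],"twist":0,"fingers":1},{"dp":[42,-24.6,2],"twist":0,"fingers":1},{"dp":[42,-24.6,2],"twist":0,"fingers":1}]'; python3 to.py .592 .294 .2
```

```text
time_s: 1.25
tool_pos: [0.501, -0.2982, 0.2026]
tool_rot: [180.0, -0.0, 12.9]
force: [-0.4, -0.5, 0.2]
grip_width: 0.0869
grasp_force: 0.0
1.25 [ 0.501  -0.2982  0.2026] [180.   -0.   12.9] q [ 48.  12. -22.  94.   5.  75. -53.] w 0.0869 f 0.0
[0.592 0.294 0.2  ] [ 22.13 -55.68   0.28]
```

```bash
python3 -m jog '[{"dp":[22.1,-55.7,0.3],"twist":0,"fingers":1},{"dp":[22.1,-55.7,0.3],"twist":0,"fingers":1},{"dp":[22.1,-55.7,0.3],"twist":0,"fingers":1},{"dp":[22.1,-55.7,0.3],"twist":0,"fingers":1},{"dp":[22.1,-55.7,0.3],"twist":0,"fingers":1},{"dp":[22.1,-55.7,0.3],"twist":0,"fingers":1},{"dp":[22.1,-55.7,0.3],"twist":0,"fingers":1},{"dp":[22.1,-55.7,0.3],"twist":0,"fingers":1}]'; python3 to.py .592 .294 .15 .592 .294 .038
```

```text
time_s: 2.25
tool_pos: [0.5761, 0.1949, 0.2002]
tool_rot: [180.0, -0.0, 12.8]
force: [0.8, -0.5, -1.3]
grip_width: 0.0869
grasp_force: 0.0
2.25 [0.5761 0.1949 0.2002] [180.   -0.   12.8] q [  12.   18.  -41.   90.   12.   76. -107.] w 0.0869 f 0.0
[0.592 0.294 0.15 ] [ 3.74 -9.31  5.01]
[0.592 0.294 0.038] [ 3.73 -9.32 16.21]
```

```bash
python3 -m jog '[{"dp":[3.7,-9.3,3],"twist":30,"fingers":1},{"dp":[3.7,-9.3,3],"twist":30,"fingers":1},{"dp":[3.7,-9.3,3],"twist":30,"fingers":1},{"dp":[3.7,-9.3,8],"twist":30,"fingers":1},{"dp":[3.7,-9.3,12],"twist":30,"fingers":1},{"dp":[3.7,-9.3,16.2],"twist":30,"fingers":1},{"dp":[3.7,-9.3,16.2],"twist":30,"fingers":1},{"dp":[3.7,-9.3,16.2],"twist":30,"fingers":0.9}]' 15; python3 - <<'E'
from h import *
c,_,_=cam("scene"); cv2.imwrite("pics/a.png",cv2.resize(c["pixels"][200:384,180:440],None,fx=2,fy=2))
E
python3 to.py .592 .294 .038
```

```text
time_s: 3.25
tool_pos: [0.5921, 0.2929, 0.0396]
tool_rot: [-179.9, -0.1, -17.2]
force: [0.4, 0.6, 0.4]
grip_width: 0.0823
grasp_force: 0.0
3.3 [0.5926 0.2932 0.0404] [-1.799e+02 -1.000e-01 -1.720e+01] q [  -3.   32.  -34.   92.   19.   62. -149.] w 0.0810 f 0.0
[0.592 0.294 0.038] [-0.09 -0.06  0.24]
```

View pics/a.png

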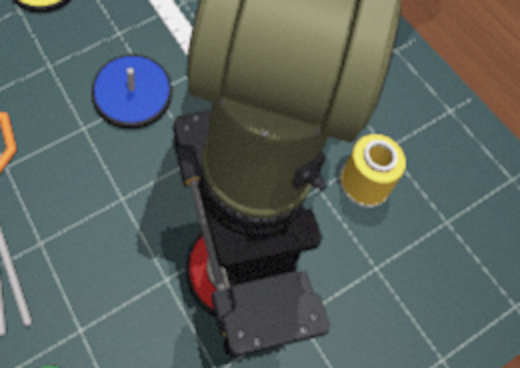

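The gripper sits over the red stand (crop 260,270), hiding the white spool. The yellow spool (375,168) is clear of it.

```bash
python3 -m jog '[{"dp":[0,0,0],"twist":0,"fingers":0.4},{"dp":[0,0,0],"twist":0,"fingers":0.4},{"dp":[0,0,0],"twist":0,"fingers":0.4},{"dp":[0,0,0],"twist":0,"fingers":0.4},{"dp":[0,0,0],"twist":0,"fingers":0.4}]' 15;python3 -m jog '[{"dp":[0,0,-4],"twist":0,"fingers":0.4},{"dp":[0,0,-8],"twist":0,"fingers":0.4},{"dp":[0,0,-13],"twist":0,"fingers":0.4},{"dp":[0,0,-13],"twist":-10,"fingers":0.4},{"dp":[0,0,-13],"twist":-20,"fingers":0.4},{"dp":[0,0,-13],"twist":-30,"fingers":0.4},{"dp":[0,0,-13],"twist":-40,"fingers":0.4},{"dp":[0,0,-13],"twist":-50,"fingers":0.4}]' 15; python3 to.py .62 0 .17 .589 -.304 .17 .589 -.304 .031
```

```text
time_s: 3.92
tool_pos: [0.5915, 0.2928, 0.0385]
tool_rot: [-179.9, -0.0, -17.2]
force: [-0.4, 0.2, 2.3]
grip_width: 0.05
grasp_force: 15.0
time_s: 4.92
tool_pos: [0.5908, 0.2916, 0.1672]
tool_rot: [180.0, 0.1, 33.1]
force: [0.1, -0.1, -0.6]
grip_width: 0.0501
grasp_force: 15.0
4.925 [0.5908 0.2916 0.1672] [1.80e+02 1.00e-01 3.31e+01] q [  4.  28. -45.  85.  20.  76. -99.] w 0.0501 f 15.0
[0.62 0.   0.17] [-13.51  26.01  -0.25]
[ 0.589 -0.304  0.17 ] [-32.72  49.77  -0.21]
[ 0.589 -0.304  0.031] [-32.7   49.77  13.69]
```

```bash
python3 -m jog '[{"dp":[-32.7,49.8,-0.2],"twist":0,"fingers":0.4},{"dp":[-32.7,49.8,-0.2],"twist":0,"fingers":0.4},{"dp":[-32.7,49.8,-0.2],"twist":0,"fingers":0.4},{"dp":[-32.7,49.8,-0.2],"twist":0,"fingers":0.4},{"dp":[-32.7,49.8,-0.2],"twist":0,"fingers":0.4},{"dp":[-32.7,49.8,-0.2],"twist":0,"fingers":0.4},{"dp":[-32.7,49.8,-0.2],"twist":0,"fingers":0.4},{"dp":[-32.7,49.8,-0.2],"twist":0,"fingers":0.4}]'; python3 to.py .589 -.304 .17 .589 -.304 .031
```

```text
time_s: 5.92
tool_pos: [0.5862, -0.2099, 0.1692]
tool_rot: [-180.0, 0.1, 32.8]
force: [0.4, -0.2, -1.7]
grip_width: 0.0497
grasp_force: 15.0
5.925 [ 0.5862 -0.2099  0.1692] [-1.80e+02  1.00e-01  3.28e+01] q [ 46.  21. -36.  90.  12.  73. -49.] w 0.0497 f 15.0
[ 0.589 -0.304  0.17 ] [-4.87  8.06 -0.08]
[ 0.589 -0.304  0.031] [-4.85  8.06 13.82]
```

```bash
python3 -m jog '[{"dp":[-4.9,8.1,0],"twist":0,"fingers":0.4},{"dp":[-4.9,8.1,0],"twist":0,"fingers":0.4},{"dp":[-4.9,8.1,4],"twist":0,"fingers":0.4},{"dp":[-4.9,8.1,8],"twist":0,"fingers":0.4},{"dp":[-4.9,8.1,11],"twist":0,"fingers":0.4},{"dp":[-4.9,8.1,13],"twist":0,"fingers":0.4},{"dp":[-4.9,8.1,13.6],"twist":0,"fingers":0.4},{"dp":[-4.9,8.1,13.8],"twist":0,"fingers":0.4}]';python3 -m jog '[{"dp":[0,0,0],"twist":0,"fingers":0.4},{"dp":[0,0,0.1],"twist":0,"fingers":0.4},{"dp":[0,0,0.1],"twist":0,"fingers":0.4}]'
```

```text
time_s: 6.92
tool_pos: [0.5904, -0.3025, 0.0323]
tool_rot: [180.0, -0.0, 32.8]
force: [-0.1, 0.5, -0.8]
grip_width: 0.0499
grasp_force: 15.0
time_s: 7.3
tool_pos: [0.5901, -0.3026, 0.0313]
tool_rot: [179.9, -0.0, 32.8]
force: [0.0, -0.2, -1.2]
grip_width: 0.0502
grasp_force: 15.0
```

```bash
python3 -m jog '[{"dp":[0,0,0.1],"twist":0,"fingers":0.55},{"dp":[0,0,0.1],"twist":0,"fingers":0.8},{"dp":[0,0,0.1],"twist":0,"fingers":0.9},{"dp":[0,0,0],"twist":0,"fingers":0.9},{"dp":[0,0,-5],"twist":0,"fingers":0.9},{"dp":[0,0,-10],"twist":0,"fingers":0.9},{"dp":[0,0,-13],"twist":0,"fingers":0.9},{"dp":[0,0,-13],"twist":0,"fingers":0.9}]'; python3 to.py .434 -.247 .16 .434 -.247 .027
```

```text
time_s: 8.3
tool_pos: [0.5918, -0.3029, 0.1641]
tool_rot: [179.7, -0.2, 32.8]
force: [0.4, 0.9, -0.1]
grip_width: 0.0786
grasp_force: 0.0
8.3 [ 0.5918 -0.3029  0.1641] [179.7  -0.2  32.8] q [ 50.  25. -34.  85.  14.  74. -42.] w 0.0786 f 0.0
[ 0.434 -0.247  0.16 ] [-10.23 -13.25   0.31]
[ 0.434 -0.247  0.027] [-10.27 -13.32  13.61]
```

```bash
python3 -m jog '[{"dp":[-10.3,-13.3,0.3],"twist":0,"fingers":0.9},{"dp":[-10.3,-13.3,0.3],"twist":0,"fingers":0.9},{"dp":[-10.3,-13.3,0.3],"twist":0,"fingers":0.9},{"dp":[-10.3,-13.3,0.3],"twist":0,"fingers":0.9},{"dp":[-10.3,-13.3,4],"twist":0,"fingers":0.9},{"dp":[-10.3,-13.3,4],"twist":0,"fingers":0.9}]'; python3 - <<'E'
from h import *
c,_,_=cam("scene"); d,_,_=cam("top"); cv2.imwrite("pics/b.png",np.hstack([cv2.resize(c["pixels"][70:200,130:310],None,fx=2,fy=2),cv2.resize(d["pixels"][90:220,310:440],None,fx=2,fy=2)]))
E
python3 to.py .434 -.247 .16 .434 -.247 .027
```

```text
time_s: 9.05
tool_pos: [0.4298, -0.2454, 0.1181]
tool_rot: [-179.7, 0.1, 32.8]
force: [-0.1, 0.2, 0.8]
grip_width: 0.0782
grasp_force: 0.0
9.15 [ 0.4319 -0.2463  0.1207] [-179.9   -0.    32.9] q [ 61.   7. -36. 111.   4.  64. -34.] w 0.0786 f 0.0
[ 0.434 -0.247  0.16 ] [ 0.14  0.17 -3.93]
[ 0.434 -0.247  0.027] [0.13 0.19 9.37]
```

View pics/b.png

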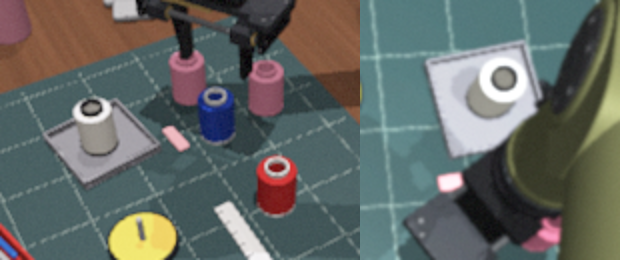

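The white spool stands upright in the tray (left half 96,125; right half 495,90). The open fingers are above and behind blue (215,115), and pinks (187,78) and (266,88) are clear.

```bash
python3 -m jog '[{"dp":[0.2,0.1,3],"twist":0,"fingers":0.9},{"dp":[0.2,0.1,6],"twist":0,"fingers":0.9},{"dp":[0.2,0.1,8.5],"twist":0,"fingers":0.9},{"dp":[0.2,0.1,9.3],"twist":0,"fingers":0.9},{"dp":[0.2,0.1,9.3],"twist":0,"fingers":0.4},{"dp":[0.2,0.1,9.3],"twist":0,"fingers":0.4},{"dp":[0.2,0.1,9.3],"twist":0,"fingers":0.4},{"dp":[0.2,0.1,9.3],"twist":0,"fingers":0.4}]' 15;python3 -m jog '[{"dp":[0,0,0],"twist":0,"fingers":0.4},{"dp":[0,0,0],"twist":0,"fingers":0.4}]'; python3 to.py .434 -.247 .16 
```

```text
time_s: 10.15
tool_pos: [0.4339, -0.2465, 0.0285]
tool_rot: [179.9, -0.0, 32.8]
force: [-0.5, 0.2, 2.7]
grip_width: 0.0505
grasp_force: 15.0
time_s: 10.4
tool_pos: [0.4339, -0.2465, 0.0285]
tool_rot: [179.9, -0.0, 32.8]
force: [-0.6, -0.3, 4.9]
grip_width: 0.0505
grasp_force: 15.0
10.4 [ 0.4339 -0.2465  0.0285] [179.9  -0.   32.8] q [ 59.  14. -35. 115.  10.  54. -39.] w 0.0505 f 15.0
[ 0.434 -0.247  0.16 ] [ -0.02   0.06 -13.15]
```

```bash
python3 -m jog '[{"dp":[0,0,-6],"twist":0,"fingers":0.4},{"dp":[0,0,-12],"twist":0,"fingers":0.4},{"dp":[30.2,-19,-14],"twist":0,"fingers":0.4},{"dp":[30.2,-19,-14],"twist":0,"fingers":0.4},{"dp":[30.2,-19,-14],"twist":0,"fingers":0.4},{"dp":[30.2,-19,-14],"twist":0,"fingers":0.4},{"dp":[30.2,-19,-14],"twist":0,"fingers":0.4},{"dp":[30.2,-19,-14],"twist":0,"fingers":0.4}]'; python3 -m jog '[{"dp":[0,0,0],"twist":0,"fingers":0.4},{"dp":[0,0,0],"twist":0,"fingers":0.4}]'; python3 - <<'E'
from h import *
for n in("scene","top"):
    c,R,t=cam(n);P=cloud(c,R,t);hsv=cv2.cvtColor(c["pixels"],cv2.COLOR_BGR2HSV)
    m=(abs(hsv[...,0].astype(int)-118)<10)&(hsv[...,1]>150)&(P[...,2]>.1)&(P[...,2]<.3)&(c["depth"]>0)
    print(n,m.sum(), P[m].min(0) if m.any() else 0,P[m].max(0) if m.any() else 0)
    if n=="scene": cv2.imwrite("pics/c.png",cv2.resize(c["pixels"][100:300,150:400],None,fx=2,fy=2))
E
python3 to.py .585 .0772 .0405
```

```text
time_s: 11.4
tool_pos: [0.5845, 0.0803, 0.1673]
tool_rot: [-179.9, -0.0, 32.9]
force: [1.0, 0.1, -1.8]
grip_width: 0.0503
grasp_force: 15.0
time_s: 11.65
tool_pos: [0.5837, 0.0764, 0.1668]
tool_rot: [-180.0, 0.1, 32.8]
force: [0.5, -0.6, -2.0]
grip_width: 0.0504
grasp_force: 15.0
scene 510 [ 0.56333668 -0.60302021  0.14127004] [0.61093183 0.16365584 0.29981713]
top 0 0 0
11.75 [0.5839 0.0751 0.1671] [1.80e+02 1.00e-01 3.27e+01] q [ 31.  19. -49.  95.  15.  73. -79.] w 0.0504 f 15.0
[0.585  0.0772 0.0405] [ 0.23 -0.12 12.66]
```

View pics/c.png

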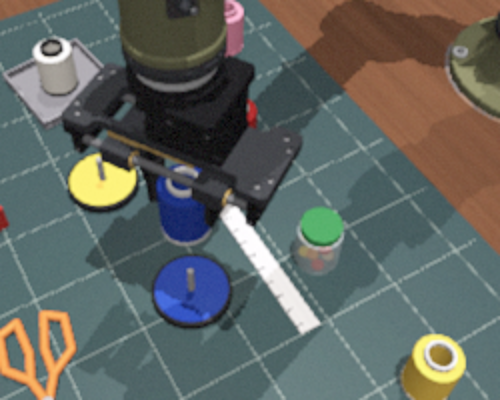

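The blue spool is held upright (crop 185,210) above and behind the blue stand (190,290), and everything else is undisturbed.

```bash
python3 -m jog '[{"dp":[0.1,-0.1,3],"twist":0,"fingers":0.4},{"dp":[0.1,-0.1,6],"twist":0,"fingers":0.4},{"dp":[0.1,-0.1,8],"twist":0,"fingers":0.4},{"dp":[0.1,-0.1,10],"twist":0,"fingers":0.4},{"dp":[0.1,-0.1,11.5],"twist":0,"fingers":0.4},{"dp":[0.1,-0.1,12.4],"twist":0,"fingers":0.4},{"dp":[0.1,-0.1,12.6],"twist":0,"fingers":0.4},{"dp":[0.1,-0.1,12.6],"twist":0,"fingers":0.4}]';python3 -m jog '[{"dp":[0,0,0],"twist":0,"fingers":0.4},{"dp":[0,0,0],"twist":0,"fingers":0.4}]'
```

```text
time_s: 12.75
tool_pos: [0.585, 0.0788, 0.0421]
tool_rot: [180.0, -0.0, 32.8]
force: [0.5, -0.5, -1.2]
grip_width: 0.0503
grasp_force: 15.0
time_s: 13.0
tool_pos: [0.5849, 0.0786, 0.0422]
tool_rot: [180.0, -0.0, 32.8]
force: [0.6, -0.2, -0.9]
grip_width: 0.0503
grasp_force: 15.0
```

```bash
python3 -m jog '[{"dp":[0,0,0.2],"twist":0,"fingers":0.4},{"dp":[0,0,0.2],"twist":0,"fingers":0.55},{"dp":[0,0,0.2],"twist":0,"fingers":0.9},{"dp":[0,0,0.2],"twist":0,"fingers":0.9},{"dp":[0,0,0],"twist":0,"fingers":0.9},{"dp":[0,0,-5],"twist":0,"fingers":0.9},{"dp":[0,0,-9],"twist":0,"fingers":0.9},{"dp":[0,0,-12],"twist":0,"fingers":0.9}]'; python3 to.py .43 -.0895 .16 .43 -.0895 .028
```

```text
time_s: 14.0
tool_pos: [0.5851, 0.0789, 0.1637]
tool_rot: [179.9, -0.1, 32.8]
force: [-0.3, -1.0, -0.2]
grip_width: 0.0781
grasp_force: 0.0
14.0 [0.5851 0.0789 0.1637] [ 1.799e+02 -1.000e-01  3.280e+01] q [ 31.  20. -50.  95.  16.  72. -79.] w 0.0781 f 0.0
[ 0.43   -0.0895  0.16  ] [-22.16   5.74   0.34]
[ 0.43   -0.0895  0.028 ] [-22.18   5.73  13.54]
```

```bash
python3 -m jog '[{"dp":[-22.2,5.7,0],"twist":0,"fingers":0.9},{"dp":[-22.2,5.7,0],"twist":0,"fingers":0.9},{"dp":[-22.2,5.7,0],"twist":0,"fingers":0.9},{"dp":[-22.2,5.7,0],"twist":0,"fingers":0.9},{"dp":[-22.2,5.7,0],"twist":0,"fingers":0.9},{"dp":[-22.2,5.7,3],"twist":0,"fingers":0.9}]'; python3 -m jog '[{"dp":[0,0,0],"twist":0,"fingers":0.9}]'; python3 to.py .43 -.0895 .028
```

```text
time_s: 14.75
tool_pos: [0.4315, -0.09, 0.1335]
tool_rot: [179.7, -0.2, 32.8]
force: [-0.0, 0.5, 0.4]
grip_width: 0.0781
grasp_force: 0.0
time_s: 14.88
tool_pos: [0.428, -0.0881, 0.1304]
tool_rot: [-179.8, 0.1, 32.9]
force: [0.1, -0.1, 0.8]
grip_width: 0.0781
grasp_force: 0.0
14.875 [ 0.428  -0.0881  0.1304] [-1.798e+02  1.000e-01  3.290e+01] q [ 56.  -3. -46. 117.  -2.  65. -46.] w 0.0781 f 0.0
[ 0.43   -0.0895  0.028 ] [ 0.11  0.26 10.24]
```

```bash
python3 - <<'E'
from h import *
c,_,_=cam("scene"); cv2.imwrite("pics/d.png",cv2.resize(c["pixels"][100:300,150:400],None,fx=2,fy=2))
E
```

```text
(no output)
```

View pics/d.png

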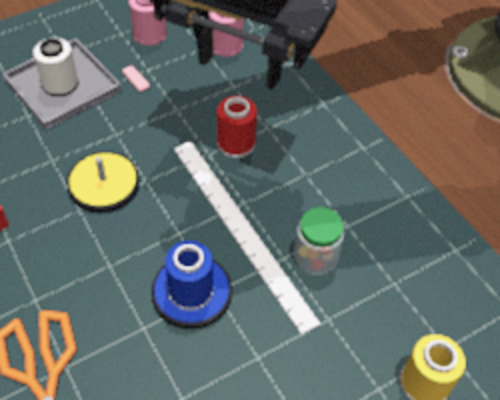

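The blue spool is down and upright on the blue stand (190,275). Red (238,125) is free below the gripper, and the jar (320,240) is untouched.

```bash
python3 -m jog '[{"dp":[0.1,0.1,4],"twist":0,"fingers":0.9},{"dp":[0.1,0.1,7],"twist":0,"fingers":0.9},{"dp":[0.1,0.1,9.5],"twist":0,"fingers":0.9},{"dp":[0.1,0.1,10.2],"twist":0,"fingers":0.9},{"dp":[0.1,0.1,10.2],"twist":0,"fingers":0.4},{"dp":[0.1,0.1,10.2],"twist":0,"fingers":0.4},{"dp":[0.1,0.1,10.2],"twist":0,"fingers":0.4},{"dp":[0.1,0.1,10.2],"twist":0,"fingers":0.4}]' 15; python3 -m jog '[{"dp":[0,0,0],"twist":0,"fingers":0.4},{"dp":[0,0,-6],"twist":0,"fingers":0.4},{"dp":[0,0,-12],"twist":0,"fingers":0.4},{"dp":[0,0,-13.5],"twist":0,"fingers":0.4},{"dp":[0,0,-13.5],"twist":0,"fingers":0.4}]'; python3 to.py .592 .2942 .17 .592 .2942 .04
```

```text
time_s: 15.92
tool_pos: [0.4307, -0.0902, 0.0303]
tool_rot: [179.9, -0.0, 32.8]
force: [-0.1, -0.2, 3.3]
grip_width: 0.049
grasp_force: 15.0
time_s: 16.55
tool_pos: [0.4304, -0.0904, 0.1649]
tool_rot: [179.9, 0.0, 32.8]
force: [-0.1, 0.1, -1.9]
grip_width: 0.0485
grasp_force: 15.0
16.55 [ 0.4304 -0.0904  0.1649] [179.9   0.   32.8] q [ 58.  -5. -47. 114.  -4.  69. -44.] w 0.0485 f 15.0
[0.592  0.2942 0.17  ] [ 34.41 -23.58  -0.55]
[0.592  0.2942 0.04  ] [ 34.41 -23.6   12.45]
```

```bash
python3 -m jog '[{"dp":[34.4,-23.6,-0.5],"twist":0,"fingers":0.4},{"dp":[34.4,-23.6,-0.5],"twist":0,"fingers":0.4},{"dp":[34.4,-23.6,-0.5],"twist":0,"fingers":0.4},{"dp":[34.4,-23.6,-0.5],"twist":0,"fingers":0.4},{"dp":[34.4,-23.6,-0.5],"twist":0,"fingers":0.4},{"dp":[34.4,-23.6,-0.5],"twist":0,"fingers":0.4},{"dp":[34.4,-23.6,-0.5],"twist":0,"fingers":0.4},{"dp":[34.4,-23.6,-0.5],"twist":0,"fingers":0.4}]'; python3 -m jog '[{"dp":[0,0,0],"twist":0,"fingers":0.4}]';python3 - <<'E'
from h import *
c,R,t=cam("scene");P=cloud(c,R,t);hsv=cv2.cvtColor(c["pixels"],cv2.COLOR_BGR2HSV)
h=hsv[...,0].astype(int)
m=(np.minimum(h,180-h)<8)&(hsv[...,1]>150)&(P[...,2]>.1)&(P[...,2]<.25)&(P[...,1]>.2)&(P[...,1]<.4)
print(m.sum(),np.percentile(P[m],[1,99],axis=0) if m.any() else 0)
cv2.imwrite("pics/e.png",cv2.resize(c["pixels"][184:384,200:450],None,fx=2,fy=2))
E
python3 to.py .592 .2942 .042
```

```text
time_s: 17.55
tool_pos: [0.5886, 0.2996, 0.1657]
tool_rot: [-179.7, 0.2, 33.2]
force: [0.2, -0.7, -1.4]
grip_width: 0.0488
grasp_force: 15.0
time_s: 17.68
tool_pos: [0.5902, 0.2941, 0.1669]
tool_rot: [-180.0, 0.2, 32.9]
force: [0.3, -0.2, -1.4]
grip_width: 0.0488
grasp_force: 15.0
556 [[0.57667758 0.27495634 0.14151781]
 [0.61344387 0.31715387 0.2002491 ]]
17.725 [0.5908 0.2932 0.1676] [180.    0.2  32.8] q [  11.   32.  -57.   84.   27.   78. -104.] w 0.0490 f 15.0
[0.592  0.2942 0.042 ] [ 0.2  -0.02 12.56]
```

View pics/e.png

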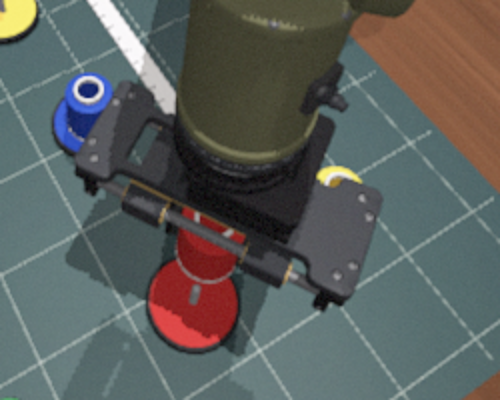

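The red spool is upright in the gripper (210,245), above the red stand (193,300).

```bash
python3 -m jog '[{"dp":[0.1,0,3],"twist":0,"fingers":0.4},{"dp":[0.1,0,6],"twist":0,"fingers":0.4},{"dp":[0.1,0,8],"twist":0,"fingers":0.4},{"dp":[0.1,0,10],"twist":0,"fingers":0.4},{"dp":[0.1,0,11.5],"twist":0,"fingers":0.4},{"dp":[0.1,0,12.4],"twist":0,"fingers":0.4},{"dp":[0.1,0,12.5],"twist":0,"fingers":0.4},{"dp":[0.1,0,12.5],"twist":0,"fingers":0.4}]';python3 -m jog '[{"dp":[0,0,0],"twist":0,"fingers":0.4},{"dp":[0,0,0],"twist":0,"fingers":0.4}]'
```

```text
time_s: 18.73
tool_pos: [0.5926, 0.2958, 0.0453]
tool_rot: [180.0, -0.1, 32.8]
force: [0.2, -1.0, -0.4]
grip_width: 0.0488
grasp_force: 15.0
time_s: 18.98
tool_pos: [0.5925, 0.2956, 0.0452]
tool_rot: [180.0, -0.0, 32.8]
force: [0.7, -0.3, -0.9]
grip_width: 0.0489
grasp_force: 15.0
```

Still about 3 mm to go, so I'll lower and release.

```bash
python3 -m jog '[{"dp":[0,0,0.2],"twist":0,"fingers":0.4},{"dp":[0,0,0.3],"twist":0,"fingers":0.4},{"dp":[0,0,0.3],"twist":0,"fingers":0.55},{"dp":[0,0,0.3],"twist":0,"fingers":0.9},{"dp":[0,0,0.3],"twist":0,"fingers":0.9},{"dp":[0,0,-4],"twist":0,"fingers":0.9},{"dp":[0,0,-9],"twist":0,"fingers":0.9},{"dp":[0,0,-12],"twist":0,"fingers":0.9}]'; python3 to.py .425 .2875 .15 .425 .2875 .028
```

```text
time_s: 19.98
tool_pos: [0.5928, 0.2962, 0.1671]
tool_rot: [-180.0, -0.2, 32.8]
force: [0.0, -0.4, -0.1]
grip_width: 0.0777
grasp_force: 0.0
19.975 [0.5928 0.2962 0.1671] [-180.    -0.2   32.8] q [  11.   32.  -57.   84.   27.   78. -104.] w 0.0777 f 0.0
[0.425  0.2875 0.15  ] [-14.58  -8.37   1.67]
[0.425  0.2875 0.028 ] [-14.61  -8.37  13.87]
```

```bash
python3 -m jog '[{"dp":[-14.6,-8.4,0],"twist":0,"fingers":0.9},{"dp":[-14.6,-8.4,0],"twist":0,"fingers":0.9},{"dp":[-14.6,-8.4,0],"twist":0,"fingers":0.9},{"dp":[-14.6,-8.4,2],"twist":0,"fingers":0.9},{"dp":[-14.6,-8.4,3],"twist":0,"fingers":0.9},{"dp":[-14.6,-8.4,3],"twist":0,"fingers":0.9}]'; python3 - <<'E'
from h import *
c,_,_=cam("scene"); cv2.imwrite("pics/f.png",cv2.resize(c["pixels"][184:384,200:450],None,fx=2,fy=2))
E
python3 to.py .425 .2875 .028
```

```text
time_s: 20.72
tool_pos: [0.4244, 0.2864, 0.1336]
tool_rot: [-179.9, 0.1, 32.8]
force: [0.1, 0.9, 0.6]
grip_width: 0.0782
grasp_force: 0.0
20.775 [0.4246 0.2869 0.1342] [-1.799e+02  1.000e-01  3.280e+01] q [  23.   15.  -67.  107.   15.   68. -106.] w 0.0785 f 0.0
[0.425  0.2875 0.028 ] [ 8.000e-02 -1.000e-02  1.061e+01]
```

View pics/f.png

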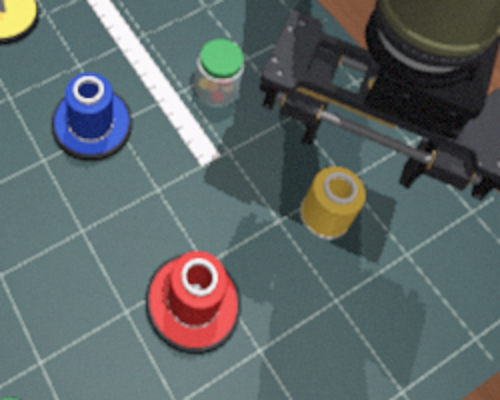

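Red (195,290) and blue (90,110) are seated on their stands. Yellow (335,200) is below the open fingers, and the jar (220,70) is clear.

```bash
python3 -m jog '[{"dp":[0,0,4],"twist":0,"fingers":0.9},{"dp":[0,0,7],"twist":0,"fingers":0.9},{"dp":[0,0,9.5],"twist":0,"fingers":0.9},{"dp":[0,0,10.6],"twist":0,"fingers":0.9},{"dp":[0,0,10.6],"twist":0,"fingers":0.4},{"dp":[0,0,10.6],"twist":0,"fingers":0.4},{"dp":[0,0,10.6],"twist":0,"fingers":0.4},{"dp":[0,0,10.6],"twist":0,"fingers":0.4}]' 15; python3 -m jog '[{"dp":[0,0,0],"twist":0,"fingers":0.4},{"dp":[0,0,-6],"twist":0,"fingers":0.4},{"dp":[0,0,-12],"twist":0,"fingers":0.4},{"dp":[0,0,-13.5],"twist":0,"fingers":0.4},{"dp":[0,0,-13.5],"twist":0,"fingers":0.4}]'; python3 to.py .608 -.1123 .17
```

```text
time_s: 21.78
tool_pos: [0.4246, 0.2872, 0.0295]
tool_rot: [180.0, -0.1, 32.8]
force: [0.5, 1.1, 2.5]
grip_width: 0.05
grasp_force: 15.0
time_s: 22.4
tool_pos: [0.4245, 0.2864, 0.1638]
tool_rot: [179.9, -0.0, 32.8]
force: [-0.4, -0.1, -2.0]
grip_width: 0.0501
grasp_force: 15.0
22.4 [0.4245 0.2864 0.1638] [179.9  -0.   32.8] q [  25.   13.  -68.  105.   13.   70. -104.] w 0.0501 f 15.0
[ 0.608  -0.1123  0.17  ] [-6.16 43.46 -0.55]
```

```bash
python3 -m jog '[{"dp":[-6.2,43.5,-0.5],"twist":0,"fingers":0.4},{"dp":[-6.2,43.5,-0.5],"twist":0,"fingers":0.4},{"dp":[-6.2,43.5,-0.5],"twist":0,"fingers":0.4},{"dp":[-6.2,43.5,-0.5],"twist":0,"fingers":0.4},{"dp":[-6.2,43.5,-0.5],"twist":0,"fingers":0.4},{"dp":[-6.2,43.5,-0.5],"twist":0,"fingers":0.4},{"dp":[-6.2,43.5,-0.5],"twist":0,"fingers":0.4},{"dp":[-6.2,43.5,-0.5],"twist":0,"fingers":0.4}]'; python3 -m jog '[{"dp":[0,0,0],"twist":0,"fingers":0.4},{"dp":[0,0,0],"twist":0,"fingers":0.4}]'; python3 - <<'E'
from h import *
c,R,t=cam("scene")
cv2.imwrite("pics/g.png",cv2.resize(c["pixels"][80:280,120:370],None,fx=2,fy=2))
E
python3 to.py .608 -.1123 .041
```

```text
time_s: 23.4
tool_pos: [0.6069, -0.1198, 0.1641]
tool_rot: [-179.8, 0.3, 32.3]
force: [0.3, 1.4, -1.7]
grip_width: 0.05
grasp_force: 15.0
time_s: 23.65
tool_pos: [0.6069, -0.11, 0.1677]
tool_rot: [-179.9, 0.1, 33.0]
force: [-0.2, 0.7, -0.9]
grip_width: 0.0501
grasp_force: 15.0
23.7 [ 0.6071 -0.1102  0.1681] [-180.    0.   33.] q [ 50.  25. -55.  91.  21.  75. -64.] w 0.0501 f 15.0
[ 0.608  -0.1123  0.041 ] [-0.03  0.24 12.71]
```

View pics/g.png

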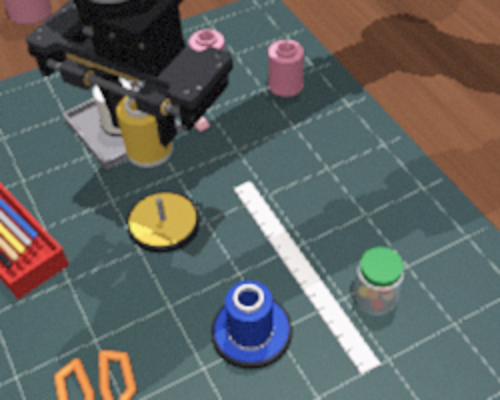

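The yellow spool is held upright (145,130), above the yellow stand (163,215).

```bash
python3 -m jog '[{"dp":[0,0.1,3],"twist":0,"fingers":0.4},{"dp":[0,0.1,6],"twist":0,"fingers":0.4},{"dp":[0,0.1,8],"twist":0,"fingers":0.4},{"dp":[0,0.1,10],"twist":0,"fingers":0.4},{"dp":[0,0.1,11.5],"twist":0,"fingers":0.4},{"dp":[0,0.1,12.4],"twist":0,"fingers":0.4},{"dp":[0,0.1,12.6],"twist":0,"fingers":0.4},{"dp":[0,0.1,12.6],"twist":0,"fingers":0.4}]';python3 -m jog '[{"dp":[0,0,0],"twist":0,"fingers":0.4},{"dp":[0,0,0],"twist":0,"fingers":0.4}]'
```

```text
time_s: 24.7
tool_pos: [0.6087, -0.1132, 0.0432]
tool_rot: [180.0, -0.0, 32.8]
force: [-0.2, -0.4, -0.4]
grip_width: 0.0503
grasp_force: 15.0
time_s: 24.95
tool_pos: [0.6086, -0.1133, 0.0432]
tool_rot: [180.0, -0.0, 32.8]
force: [0.2, -0.4, -1.0]
grip_width: 0.05
grasp_force: 15.0
```

```bash
python3 -m jog '[{"dp":[0,0,0.2],"twist":0,"fingers":0.4},{"dp":[0,0,0.2],"twist":0,"fingers":0.55},{"dp":[0,0,0.2],"twist":0,"fingers":0.9},{"dp":[0,0,0.2],"twist":0,"fingers":0.9},{"dp":[0,0,0],"twist":0,"fingers":0.9},{"dp":[0,0,-5],"twist":0,"fingers":0.9},{"dp":[0,0,-10],"twist":0,"fingers":0.9},{"dp":[0,0,-15],"twist":0,"fingers":0.9}]'; python3 -m jog '[{"dp":[-12,6,-6],"twist":0,"fingers":0.9},{"dp":[-12,6,-6],"twist":0,"fingers":0.9},{"dp":[-12,6,-6],"twist":0,"fingers":0.9},{"dp":[-12,6,-6],"twist":0,"fingers":0.9},{"dp":[-12,6,-6],"twist":0,"fingers":0.9}]'; python3 - <<'E'
from h import *
c,R,t=cam("scene"); d,_,_=cam("top")
cv2.imwrite("pics/i.png",c["pixels"])
P=cloud(c,R,t); v,u=np.indices(c["depth"].shape)
for k,x,y,zt in(("red",.592,.2942,.082),("blue",.585,.0772,.082),("yellow",.608,-.1123,.082),("white",.589,-.304,.074),("jar",.4367,.106,.068)):
    m=(np.hypot(P[...,0]-x,P[...,1]-y)<.04)&(P[...,2]>zt-.004)&(P[...,2]<zt+.01)
    q=P[m]; (a,b),r=cv2.minEnclosingCircle(q[:,:2].astype(np.float32)); print(k,m.sum(),"off mm %.1f %.1f r %.1f"%((a-x)*1e3,(b-y)*1e3,r*1e3),np.percentile(q[:,2],[5,50,97]).round(4))
E
```

```text
time_s: 25.95
tool_pos: [0.6081, -0.113, 0.1942]
tool_rot: [-180.0, -0.0, 32.8]
force: [0.4, -0.2, 0.4]
grip_width: 0.078
grasp_force: 0.0
time_s: 26.58
tool_pos: [0.5404, -0.2268, 0.2522]
tool_rot: [-179.9, -0.0, 32.9]
force: [0.7, -0.1, 1.0]
grip_width: 0.0781
grasp_force: 0.0
red 108 off mm -1.0 -0.1 r 15.4 [0.079  0.081  0.0834]
blue 77 off mm 0.6 1.9 r 15.6 [0.0786 0.081  0.0832]
yellow 61 off mm -0.5 -1.2 r 16.0 [0.0786 0.0809 0.0836]
white 47 off mm -0.0 0.6 r 15.6 [0.0705 0.073  0.0754]
jar 297 off mm -0.6 -1.2 r 23.8 [0.0646 0.0663 0.0685]
```

View pics/i.png

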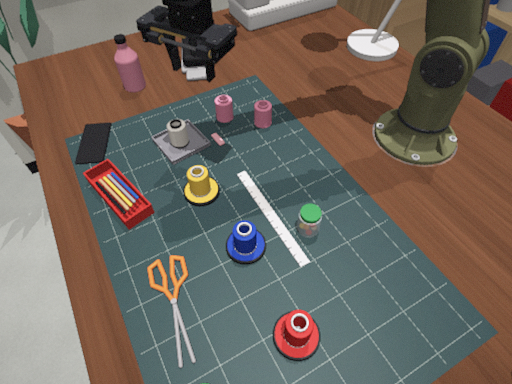

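All four spools are upright and in place: red (299,325), blue (244,235), yellow (199,180), and white in the tray (178,132). The jar (310,220) has not moved.

```bash
python3 -c "
from cell import env
print(env.sign_off())"
```

```text
the job is handed in; nothing more can be done
None
```

The job is handed in at about 27 s of the 91 s allowed: by the last camera check, red, blue and yellow stood upright and fully down within about 2 mm of their own pins, white stood in the middle of the tray, and the jar was where it started; the sign-off returned no verdict.

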